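# Put the lint roller away in the counter cupboard

### The job

First swing the little cupboard's door wide open by its handle. Then draw the lint roller out from under the riser, set it down on the counter and let go of it, take it again by its handle and slide it, roll first, right into the cupboard so that its handle faces the door, and shut the door fully. Leave the squeeze bottle, the round tin and the tape measure alone.

Things in the scene. Friction and masses are not known exactly. Their poses are not given: they have to be found in the camera images.
- cupboard: Low brown cupboard fixed on the counter, 260 deep, 160 wide, 80 high without door. Origin: centre of its underside; its front looks along own -x (about world +y). Inside: floor 14 above the counter (a sill), 58 high, 140 wide, from own x -130 (front plane) to +118 (back wall). Roof 8 thick; a pad 10 thick lies on its rear half. Fingers from above get only as far as the front plane.
- cup_door (a joint): Door angle, rad: 0 shut, grows as it opens, stop at 1.75. Upright hinge; stays where it is left (light friction, about 0.12 N m, no latch or spring). Starts shut or slightly ajar. The door is a panel 158 wide, 12 thick, its top 79 above the counter.
- door_hinge (a point): On the door's upright hinge axis at counter height, at the cupboard's own x -142, y -80: the front corner nearer the robot, on the door's outer face. As it opens the door turns counterclockwise seen from above: its free edge leaves the far corner and swings out and toward the robot. At 1.57 rad it stands square to the front.
- handle_grip (a point): Mid-thickness of the door's upright steel bar handle, 45 above the counter. The bar is 11 thick, spans 13 to 71 above the counter; its axis is 35 out from the door's outer face and 130 along the door from the hinge. Two studs join it to the door. Can be pinched from above with the fingers closing along the door's width.
- riser: Low desk riser of light wood fixed on the counter, 190 deep, 148 wide, 74 high, a calculator 17 thick on top. Origin: centre of its underside; the open mouth looks along its own -x (about world -y); own z up. Inside 62 high, 124 wide; back closed.
- riser_mouth (a point): Middle of the riser's open mouth at counter height (own x -95 mm).
- lint_roller: Loose lint roller, about 110 g, 228 long. Origin: centre of its underside, z up as it lies. Own x runs from handle to roll: white roll 48 in diameter, axis 24 up, own x +13 to +113; flat-bottomed handle (stops rolling) 26 wide, 20 high, own x -115 to -20. At the start only the last 50 to 75 mm of the roll stand out of the riser's mouth.
- roll_end (a point): Centre of the roll's free end face (own x +113, 24 up).
- handle_end (a point): Centre of the handle's end face (own x -115, 10 up).
- spotter_a: Loose upright squeeze bottle, 50 across, 167 high, bystander; origin under its centre.
- pin_tin: Loose round tin, 63 across, 23 high, in the mending tray, bystander.
- tape_measure: Loose round tape measure, 52x79x15, in the mending tray, bystander.

How it is judged:
On the way, in this order (a step that is already met when the one before it is completed fails the run):
1. the door is being swung open by its handle (the fingers are at the handle, door past 0.3 rad) (value of joint cup_door above 0.3 rad and distance between the grasp point and handle_grip below 0.05 m).
2. the door is wide open (over 1.2 rad) (value of joint cup_door above 1.2 rad), for 0.2 s.
3. the roller is drawn out: held by the fingers, its handle end out of the riser's mouth (x of handle_end in the frame of riser_mouth below 0 m and contact force between the fingers and lint_roller above 0.3 N).
4. the roller lies on the counter, let go and at rest, clear of the riser and not in the cupboard (x of handle_end in the frame of riser_mouth below 0 m and x of roll_end in the frame of cupboard below -0.12 m and height (world z) of lint_roller below 0.008 m and contact force between the fingers and lint_roller below 0.05 N and linear speed of lint_roller below 0.02 m/s), for 0.2 s.
5. the roller, held by its handle, has its roll inside the cupboard (x of roll_end in the frame of cupboard above -0.06 m and distance between the grasp point and handle_end below 0.1 m and contact force between the fingers and lint_roller above 0.3 N).
At the end, for the whole second after the job is handed in: The door is shut (within 0.06 rad) and still; the lint roller lies at rest wholly inside the cupboard, roll end at the back (own x over +70 mm) and handle end toward the door; the robot touches nothing (value of joint cup_door below 0.06 rad and x of roll_end in the frame of cupboard above 0.07 m and x of handle_end in the frame of cupboard above -0.14 m and y of roll_end in the frame of cupboard between -0.075 and 0.075 m and y of handle_end in the frame of cupboard between -0.075 and 0.075 m and z of lint_roller in the frame of cupboard between 0.01 and 0.06 m and linear speed of lint_roller below 0.02 m/s and velocity of joint cup_door below 0.05 rad/s).
It fails at once if the squeeze bottle is pushed more than 30 mm (distance of spotter_a from where it was at the start of the episode above 0.03 m).
It fails at once if the round tin is pushed more than 30 mm (distance of pin_tin from where it was at the start of the episode above 0.03 m).
It fails at once if the tape measure is pushed more than 30 mm (distance of tape_measure from where it was at the start of the episode above 0.03 m).
It also fails if it takes over 72 s, if anything falls off the work surface, if the arm or the gripper's body presses on something with over 40 N, if the wrist force passes 120 N, or if a joint passes its speed limit or range.

### The arm

A 6-joint arm with a two-finger parallel gripper is mounted at the origin on the work surface; the furniture and walls round the work are solid. World frame = base frame: x ahead of the robot, y to its left, z up, the work surface at z = 0. Lengths are in m, angles in rad, forces in N, time in s.
With the tool pointing down it reaches from about 0.375 to 0.9 m from the base axis. Payload 3.1 kg.
Tool frame: the origin (TCP) lies at the very end of the fingers, on their centre line; the grasp point (between the pads) lies 19 mm behind it; z points along the fingers, y is the line along which they close (so a half turn about z gives the same grasp; the last joint's range is limited). The gripper opens to 85 mm and grips with 20 to 120 N. Pads are 22 mm wide; open, the fingers measure 114 mm over their backs; the gripper's body (76 mm by 85 mm) begins 54 mm behind the grasp point. The pads swing forward as they close: fully open they stand 13 mm farther back than shut.
Start: joints at [-1.389, 0.527, 1.433, -0, 1.181, -0.178], TCP at [0.221, -0.585, 0.231] pointing down, gripper open.
Joint ranges: [-3.08, 3.08], [-0.75, 2.2], [0.22, 2.44], [-1.43, 4.57], [0, 2.65], [-2.85, 2.85]. Speed limits (rad/s): [2.79, 2.79, 3.14, 3.14, 3.14, 3.14].

### API

Orientations are given as a unit quaternion [x, y, z, w].
In Python, from cell import env gives the robot as it stands.
- The arm moves only by the tool shift_gripper, called after "Request:" as name([rows], argument=value, ...), one row to a line, values as JSON. Schema: {"type":"object","properties":{"increments":{"type":"array","items":{"type":"array","items":{"type":"number"},"minItems":5,"maxItems":5},"minItems":1,"maxItems":20},"grip_force":{"type":"number"},"only":{"type":"string"},"quiet":{"type":"boolean"},"lines":{"type":"string"}},"required":["increments"],"additionalProperties":false}. increments is a list of rows, 1 to 20 of them, each of 5 numbers: dx, dy, dz in m, then a turn about the tool's z in rad, then the opening from 0.0 (shut) to 1.0 (fully open); each row shifts and turns the commanded pose from where the row before left it, along the tool's axes as they then stand; what a row does not reach is not made up. A row lasts 1/10 s, in which the tool goes at most 0.05 m and 0.15 rad, less where a joint would pass 70% of its speed; a pose out of reach is approached as far as the arm can. The fingers move at their own pace and stop on an object; grip_force is the grip in N (left out, the last holds). Time passes only in rows, so rows that do not move let the fingers close. The tool returns the time, the measured TCP pose, the force, the opening and the grip force at its end. only (a regular expression) keeps the lines of the reply that match it, lines (a string "A,B") keeps lines A to B, and quiet returns only ok. Input that does not fit is refused with a message, and nothing moves.
- env.observe(): the state, without advancing time (a new reading comes with each control period).
- env.snapshot(name): name is "scene" or "top" or "wrist"; returns the picture (384x512x3 uint8, red, green, blue); there is no depth.
- env.get_calibration(name): a dict with "fx", "fy", "cx", "cy" (pixels), "pose" (4x4, takes a point from camera to world coordinates). Camera axes: x right, y up, looking along -z (the intrinsics and any distortion apply to the point x, -y, -z); pixel columns grow to the right and rows downward; lengths in m; the calibration is good to about 2 mm. A picture is of the moment at which its call begins: read the wrist's pose just before it. get_calibration takes no time and is no camera call; for the wrist camera it gives the pose at the moment of the call.
- env.finish_job(): hands the job in; it is judged then, once.
The state is a dict: "time": time; "qpos": joint angles; "joint_vel": joint speeds; "joint_torque": joint torques, N m; "tool_pos": TCP position; "tool_rot": TCP orientation; "force": force on the tool from outside, world axes, zero at the start; "ft_torque": the same for the moment, N m; "finger_gap": opening from 0.0 (shut) to 1.0 (fully open); "finger_force": force on a finger pad.
Only numpy, scipy, OpenCV 4.12 (cv2) and the standard library are available. Lean on these libraries where they do the work, as an engineer would, in place of code of your own. Each camera call takes 0.05 s, during which the arm holds its last target. There are 200 camera calls.

## Working session

There is one attempt and no reset: what is moved stays moved. The work goes in short steps, Python scripts to look and compute and a tool call to move; the robot and the scene stay as the last step left them, time stands still between calls to the robot, and variables do not carry over. Pictures are saved under pics/ and viewed, at most 12 in all, crops included, and the job is handed in when it is done.

```bash
mkdir -p pics; ls
```

Create h.py:
```python
import numpy as np,cv2
from cell import env
def snap(n,f):
    im=env.snapshot(n); cv2.imwrite(f'pics/{f}.png',im[:,:,::-1]); return im
def ray(n,u,v):
    c=env.get_calibration(n); P=np.array(c['pose']); d=np.array([(u-c['cx'])/c['fx'],-(v-c['cy'])/c['fy'],-1.]); 
    return P[:3,3],P[:3,:3]@d
def at(n,u,v,z):
    o,d=ray(n,u,v); return (o+d*(z-o[2])/d[2])[:3].round(4)
def px(n,p):
    c=env.get_calibration(n); P=np.array(c['pose']); q=P[:3,:3].T@(np.array(p)-P[:3,3]); return (c['cx']+c['fx']*q[0]/-q[2]).round(1),(c['cy']-c['fy']*q[1]/-q[2]).round(1)
```

Run:
```python
from h import *
snap('top','top0');snap('scene','scene0')
for n in('top','scene'):print(env.get_calibration(n))
s=env.observe();print(s['tool_pos'],s['tool_rot'],s['time'])
```

```text
cell.py
pics
{'fx': 356.02525950565763, 'fy': 356.02525950565763, 'cx': 254.99584928713546, 'cy': 191.57145567324645, 'pose': array([[ 0.02788455,  0.99388174, -0.10687158,  0.33696931],
       [-0.9996098 ,  0.02754889, -0.00461615,  0.10046828],
       [-0.00164371,  0.1069586 ,  0.99426212,  1.25978894],
       [ 0.        ,  0.        ,  0.        ,  1.        ]])}
{'fx': 486.76233736523386, 'fy': 486.76233736523386, 'cx': 250.82608918634088, 'cy': 191.1484374361829, 'pose': array([[-0.81006851,  0.42086029, -0.40824701, -0.19085258],
       [-0.5863328 , -0.57944248,  0.56609209,  1.01520833],
       [ 0.00169002,  0.69794199,  0.7161523 ,  1.2271453 ],
       [ 0.        ,  0.        ,  0.        ,  1.        ]])}
[ 0.22053171 -0.58409742  0.23043382] [ 9.83767441e-01  1.79445331e-01 -9.08573954e-06 -9.97374065e-04] 0.1
```

View pics/top0.png

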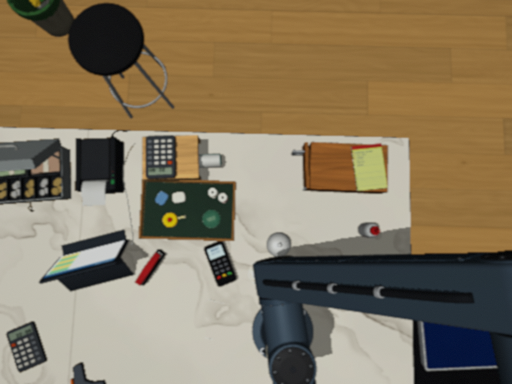

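View pics/scene0.png

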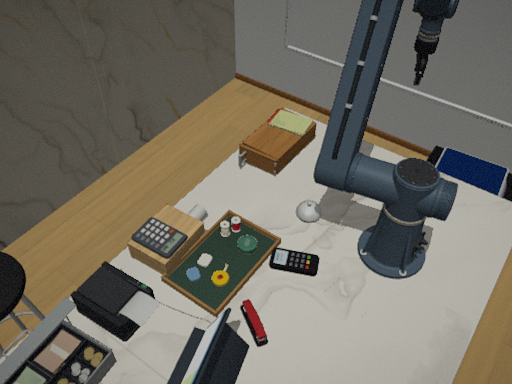

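Run:
```python
import cv2
im=cv2.imread('pics/top0.png')[120:260,135:415]
cv2.imwrite('pics/c0.png',cv2.resize(im,None,fx=2.8,fy=2.8,interpolation=cv2.INTER_CUBIC))
from h import *
for n,u,v,z in [('top',303,143,.08),('top',388,143,.08),('top',387,192,.09),('top',303,190,.08),('top',297,153,.071),('top',222,160,.024),('top',278,243,.0),('top',370,230,.16),('scene',243,157,.071),('top',200,137,.074),('top',199,180,.074)]: print(n,u,v,at(n,u,v,z))
```

```text
top 303 143 [ 0.6334 -0.0517  0.08  ]
top 388 143 [ 0.6413 -0.3389  0.08  ]
top 387 192 [ 0.4734 -0.3299  0.09  ]
top 303 190 [ 0.4735 -0.0539  0.08  ]
top 297 153 [ 0.6004 -0.033   0.071 ]
top 222 160 [0.5785 0.2256 0.024 ]
top 278 243 [0.2934 0.0207 0.    ]
top 370 230 [ 0.3464 -0.2506  0.16  ]
scene 243 157 [ 0.5903 -0.0198  0.071 ]
top 200 137 [0.6462 0.2985 0.074 ]
top 199 180 [0.4983 0.2953 0.074 ]
```

View pics/c0.png

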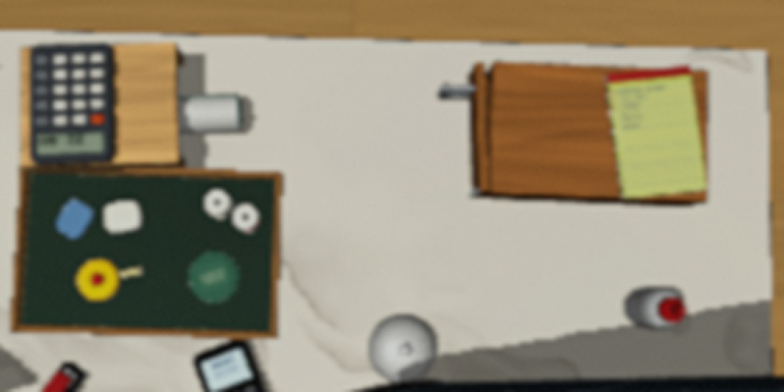

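Request:
shift_gripper([
  [0.03, -0.0215, 0, 0, 1],
  [0.03, -0.0215, 0, 0, 1],
  [0.03, -0.0215, 0, 0, 1],
  [0.03, -0.0215, 0, 0, 1],
  [0.03, -0.0215, 0, 0, 1],
  [0.03, -0.0215, 0, 0, 1],
  [0.03, -0.0215, 0, 0, 1],
  [0.03, -0.0215, 0, 0, 1],
  [0.03, -0.0215, 0, 0, 1],
  [0.03, -0.0215, 0, 0, 1],
  [0.03, -0.0215, 0, 0, 1],
  [0.03, -0.0215, 0, 0, 1],
  [0.03, -0.0215, 0, 0, 1],
  [0.03, -0.0215, 0, 0, 1],
  [0.03, -0.0215, 0, 0, 1],
  [0.03, -0.0215, 0, 0, 1],
  [0.03, -0.0215, 0, 0, 1],
  [0.03, -0.0215, 0, 0, 1],
], grip_force=20)

```text
time: 1.9
tool_pos: [0.5896, -0.0305, 0.2309]
tool_rot: [0.984, 0.179, -0.0, -0.0]
force: [-0.4, -1.1, 0.5]
finger_gap: 1.001
finger_force: 0.0
```

Request:
shift_gripper([
  [0, 0, 0, -0.15, 1],
  [0, 0, 0, -0.15, 1],
  [0, 0, 0, -0.15, 1],
  [0, 0, 0, -0.15, 1],
  [0, 0, 0, -0.15, 1],
  [0, 0, 0, -0.15, 1],
  [0, 0, 0, -0.15, 1],
  [0, 0, 0, -0.15, 1],
  [0, 0, 0, 0, 1],
])

```text
time: 2.8
tool_pos: [0.589, -0.0319, 0.2309]
tool_rot: [0.711, 0.703, -0.0, -0.0]
force: [-0.0, 0.7, 0.3]
finger_gap: 1.0
finger_force: 0.0
```

Run:
```python
from h import *
snap('wrist','w0'); c=env.get_calibration('wrist');print(c);np.save('w0.npy',c['pose'])
s=env.observe();print(s['tool_pos'],s['tool_rot'],s['qpos'])
```

```text
{'fx': 267.62284157416923, 'fy': 267.62284157416923, 'cx': 255.37133968411254, 'cy': 191.38743651779927, 'pose': array([[ 9.99916570e-01,  1.21280621e-02,  4.44555927e-03,
         5.89897392e-01],
       [-1.29004155e-02,  9.55131657e-01,  2.95900484e-01,
         4.26550778e-02],
       [-6.57394952e-04, -2.95933147e-01,  9.55208428e-01,
         3.73820892e-01],
       [ 0.00000000e+00,  0.00000000e+00,  0.00000000e+00,
         1.00000000e+00]])}
[ 0.58898713 -0.03195487  0.23090774] [ 7.11691772e-01  7.02491720e-01 -2.39736132e-04 -3.84185419e-04] [-2.43507519e-01  4.80758582e-01  1.52308246e+00 -9.46711521e-06
  1.13865727e+00 -2.30492620e-01]
```

View pics/w0.png

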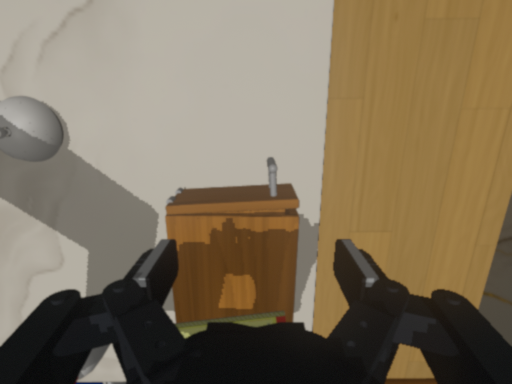

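Run:
```python
from h import *
for z in (.013,.071):
  print([px('wrist',(x,y,z)) for x,y in((.59,-.03),(.6,-.03),(.6,-.02))])
# roof edge/door lines
for u,v,z in [(167,215,.079),(299,208,.079),(168,205,.079),(298,198,.079),(175,215,.08),(297,213,.08),(296,320,.08),(172,300,.08),(271,158,.013),(273,195,.071)]: print(u,v,at('wrist',u,v,z))
im=cv2.imread('pics/w0.png')[140:240,150:320]
cv2.imwrite('pics/c1.png',cv2.resize(im,None,fx=4.5,fy=4.5,interpolation=cv2.INTER_CUBIC))
```

```text
[(np.float64(256.3), np.float64(164.1)), (np.float64(263.6), np.float64(164.0)), (np.float64(263.6), np.float64(156.7))]
[(np.float64(256.4), np.float64(174.0)), (np.float64(265.1), np.float64(173.9)), (np.float64(265.0), np.float64(165.4))]
167 215 [ 0.4833 -0.0767  0.079 ]
299 208 [ 0.6396 -0.0698  0.079 ]
168 205 [ 0.4859 -0.0641  0.079 ]
298 198 [ 0.638  -0.0573  0.079 ]
175 215 [ 0.4932 -0.0764  0.08  ]
297 213 [ 0.6373 -0.0757  0.08  ]
296 320 [ 0.641  -0.2308  0.08  ]
172 300 [ 0.477  -0.1965  0.08  ]
271 158 [ 0.6101 -0.0219  0.013 ]
273 195 [ 0.6094 -0.0559  0.071 ]
```

View pics/c1.png

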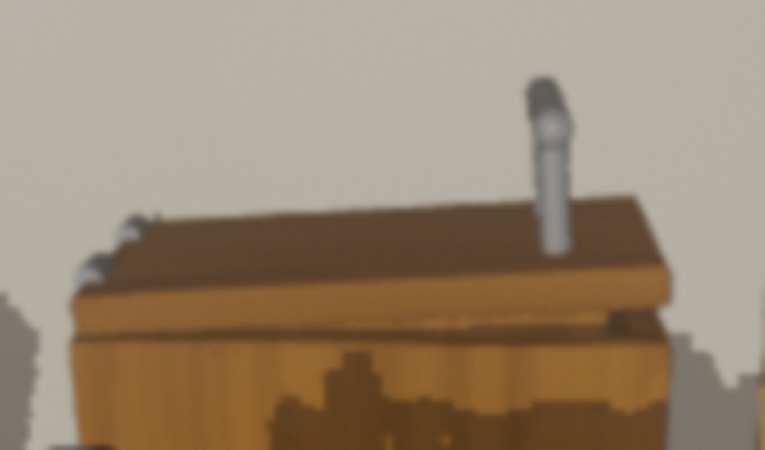

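Run:
```python
from h import *
def w(u,v,z): return at('wrist',150+u/4.5,140+v/4.5,z)
for n,a in dict(bartop=(553,126,.071),barbot=(541,92,.016),doL=(80,292,.079),doR=(660,267,.079),diR=(668,302,.079),rfL=(72,342,.08),rfR=(668,345,.08)).items(): print(n,w(*a))
for u,v,n in((293.9,152.1,'bar'),): print(at('top',u,v,.071))
print('roof rear', at('top',387.5,145.7,.09),at('top',386.8,192.1,.09),'front',at('top',310,142.1,.08),at('top',310.7,189.6,.08))
```

```text
bartop [ 0.6091 -0.0232  0.071 ]
barbot [ 0.6089 -0.0247  0.016 ]
doL [ 0.4857 -0.0639  0.079 ]
doR [ 0.6365 -0.059   0.079 ]
diR [ 0.6389 -0.0686  0.079 ]
rfL [ 0.4824 -0.0775  0.08  ]
rfR [ 0.6391 -0.0803  0.08  ]
[ 0.6033 -0.0224  0.071 ]
roof rear [ 0.6295 -0.3334  0.09  ] [ 0.473  -0.3292  0.09  ] front [ 0.6372 -0.0753  0.08  ] [ 0.4755 -0.0795  0.08  ]
```

Request:
shift_gripper([
  [0.008, 0.020, 0.02, -0.05, 0.7],
  [0, 0, 0.04, 0, 0.7],
  [0, 0, 0.04, 0, 0.7],
  [0, 0, 0.04, 0, 0.7],
  [0, 0, 0.035, 0, 0.7],
  [0, 0, 0.025, 0, 0.6],
  [0, 0, 0, 0, 0],
  [0, 0, 0, 0, 0],
  [0, 0, 0, 0, 0],
  [0, 0, 0, 0, 0],
  [0, 0, 0, 0, 0],
  [0, 0, 0, 0, 0],
], grip_force=40)

```text
time: 4.05
tool_pos: [0.6088, -0.0244, 0.0325]
tool_rot: [0.693, 0.721, -0.0, -0.0]
force: [-5.5, -1.8, 4.9]
finger_gap: 0.11
finger_force: 39.7
```

Run:
```python
from h import *
snap('wrist','w1'); c=env.get_calibration('wrist')
s=env.observe();print(s['tool_pos'],s['tool_rot'],s['finger_gap'],s['finger_force'],s['force'])
```

```text
[ 0.60880017 -0.02443378  0.03249626] [ 6.92808117e-01  7.21121874e-01 -3.75542540e-04 -1.19708113e-04] 0.11482694083820696 39.71085727214813 [-5.27066398 -0.99779099  4.57851499]
```

Request:
shift_gripper([
  [0.0065, -0.0019, 0, -0.05, 0],
  [0.0065, -0.0019, 0, -0.05, 0],
  [0.0128, -0.0041, 0, -0.1, 0],
  [0.0128, -0.0041, 0, -0.1, 0],
  [0.0128, -0.0041, 0, -0.1, 0],
  [0.0128, -0.0041, 0, -0.1, 0],
  [0, 0, 0, 0, 0],
])

```text
time: 4.8
tool_pos: [0.5732, 0.0331, 0.0325]
tool_rot: [0.491, 0.871, -0.001, -0.0]
force: [-3.9, -4.9, 3.7]
finger_gap: 0.118
finger_force: 39.8
```

Request:
shift_gripper([
  [0.0128, -0.0041, 0, -0.1, 0],
  [0.0128, -0.0041, 0, -0.1, 0],
  [0.0128, -0.0041, 0, -0.1, 0],
  [0.0128, -0.0041, 0, -0.1, 0],
  [0.0128, -0.0041, 0, -0.1, 0],
  [0.0128, -0.0041, 0, -0.1, 0],
  [0, 0, 0, 0, 0],
])

```text
time: 5.5
tool_pos: [0.5035, 0.0684, 0.0325]
tool_rot: [0.213, 0.977, -0.0, 0.001]
force: [-2.2, -5.9, 2.2]
finger_gap: 0.111
finger_force: 39.7
```

Request:
shift_gripper([
  [0.0128, -0.0041, 0, -0.1, 0],
  [0.0128, -0.0041, 0, -0.1, 0],
  [0.0128, -0.0041, 0, -0.1, 0],
  [0.0128, -0.0041, 0, -0.1, 0],
  [0.0128, -0.0041, 0, -0.1, 0],
  [0, 0, 0, 0, 0],
  [0, 0, 0, 0, 0],
])

```text
time: 6.2
tool_pos: [0.4386, 0.0636, 0.0324]
tool_rot: [-0.034, 0.999, 0.0, 0.002]
force: [-1.4, 1.3, 6.1]
finger_gap: 0.11
finger_force: 40.5
```

Request:
shift_gripper([
  [0, 0, 0, 0, 0.6],
  [0, 0, 0, 0, 0.6],
  [0, 0, 0, 0, 0.6],
  [0, 0, -0.04, 0, 0.6],
  [0, 0, -0.04, 0, 0.6],
  [0, 0, -0.04, 0, 1],
  [-0.03, 0.0272, -0.02, 0, 1],
  [-0.03, 0.0272, -0.02, 0, 1],
  [-0.03, 0.0272, -0.02, 0, 1],
  [-0.03, 0.0272, 0, 0, 1],
  [-0.03, 0.0272, 0, 0, 1],
])

```text
time: 7.3
tool_pos: [0.5792, 0.211, 0.2125]
tool_rot: [-0.035, 0.999, 0.0, 0.001]
force: [0.8, -1.7, -0.0]
finger_gap: 0.998
finger_force: 0.0
```

Request:
shift_gripper([
  [0, 0, 0, 0.15, 1],
  [0, 0, 0, 0.15, 1],
  [0, 0, 0, 0.15, 1],
  [0, 0, 0, 0.15, 1],
  [0, 0, 0, 0.15, 1],
  [0, 0, 0, 0.15, 1],
  [0, 0, 0, 0.15, 1],
  [0, 0, 0, 0.15, 1],
  [0, 0, 0, 0.15, 1],
  [0, 0, 0, 0.15, 1],
  [0, 0, 0, 0.15, 1],
  [0, 0, 0, 0, 1],
])

```text
time: 8.5
tool_pos: [0.5776, 0.2095, 0.211]
tool_rot: [0.711, 0.704, -0.0, -0.0]
force: [0.2, -0.4, 0.8]
finger_gap: 1.003
finger_force: 0.0
```

Run:
```python
from h import *
im=snap('wrist','w2'); 
im2=snap('top','top2')
s=env.observe();print(s['tool_pos'],s['tool_rot'])
b=cv2.resize(im2[120:260,135:415],(512,256))
cv2.imwrite('pics/c2.png',np.vstack([im[:300],b])[:,:,::-1])
```

```text
[0.57761382 0.20946203 0.2111277 ] [ 7.09591652e-01  7.04613143e-01 -2.92300700e-05 -7.88153695e-05]
```

View pics/c2.png

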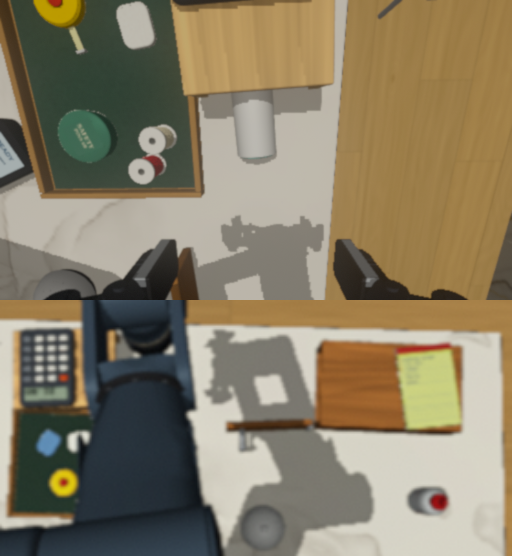

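Run:
```python
from h import *
for n,u,v,z in [('rollendL',237,153,.024),('rollendR',275,151,.024),('end',256,157,.024),('mL',234,98,.024),('mR',271.5,98,.024),('trayR',202,193,.01),('trayR2',198,100,.01),('riserL',184,96,.074),('riserR',333,83,.074)]: print(n,at('wrist',u,v,z))
```

```text
rollendL [0.5549 0.2316 0.024 ]
rollendR [0.6019 0.2338 0.024 ]
end [0.5784 0.2265 0.024 ]
mL [0.5532 0.2959 0.024 ]
mR [0.5969 0.2956 0.024 ]
trayR [0.5053 0.1757 0.01  ]
trayR2 [0.5083 0.2944 0.01  ]
riserL [0.5077 0.2963 0.074 ]
riserR [0.6537 0.3072 0.074 ]
```

Request:
shift_gripper([
  [0.0465, -0.001, 0, -0.055, 0.85],
  [0, 0, 0.04, 0, 0.85],
  [0, 0, 0.04, 0, 0.85],
  [0, 0, 0.04, 0, 0.85],
  [0, 0, 0.04, 0, 0.85],
  [0, 0, 0.03, 0, 0.85],
  [0, 0, 0.009, 0, 0.85],
  [0, 0, 0, 0, 0],
  [0, 0, 0, 0, 0],
  [0, 0, 0, 0, 0],
  [0, 0, 0, 0, 0],
  [0, 0, 0, 0, 0],
], grip_force=30)

```text
time: 9.8
tool_pos: [0.5779, 0.2562, 0.0135]
tool_rot: [0.691, 0.723, 0.001, 0.001]
force: [0.0, 0.0, -0.7]
finger_gap: 0.55
finger_force: 30.7
```

Request:
shift_gripper([
  [-0.01, 0, 0, 0, 0],
  [-0.02, 0, 0, 0, 0],
  [-0.02, 0, 0, 0, 0],
  [-0.02, 0, 0, 0, 0],
  [-0.02, 0, 0, 0, 0],
  [-0.02, 0, 0, 0, 0],
  [-0.02, 0, 0, 0, 0],
  [-0.02, 0, 0, 0, 0],
  [-0.02, 0, 0, 0, 0],
  [-0.02, 0, 0, 0, 0],
  [-0.01, 0, 0, 0, 0],
  [0, 0, 0, 0, 0],
  [0, 0, 0, 0, 0],
  [0, 0, 0, 0, 0],
])

```text
time: 11.2
tool_pos: [0.5871, 0.0542, 0.0134]
tool_rot: [0.691, 0.723, -0.0, 0.002]
force: [-0.6, -4.6, 5.9]
finger_gap: 0.551
finger_force: 31.3
```

Request:
shift_gripper([
  [0, 0, 0, 0, 0.7],
  [0, 0, 0, 0, 0.75],
  [0, 0, 0, 0, 0.75],
  [0, 0, 0, 0, 0.75],
  [0, 0, -0.03, 0, 0.75],
  [0, 0, -0.05, 0, 0.75],
  [0, 0, -0.05, 0, 0.75],
  [0.04, 0, -0.03, 0, 0.75],
  [0.04, 0, -0.02, 0, 0.75],
  [0.04, 0, 0, 0, 0.75],
  [0.04, 0, 0, 0, 0.6],
  [0, 0, 0, 0, 0.6],
])

```text
time: 12.4
tool_pos: [0.5778, 0.2208, 0.1925]
tool_rot: [0.689, 0.725, 0.001, -0.0]
force: [-0.2, -0.9, 0.1]
finger_gap: 0.596
finger_force: 0.0
```

Run:
```python
from h import *
im=snap('wrist','w3'); 
s=env.observe();print(s['tool_pos'],s['tool_rot'])
```

```text
[0.57797927 0.21842513 0.19213302] [ 6.89340412e-01  7.24437560e-01 -1.15003051e-04 -7.35811709e-05]
```

View pics/w3.png

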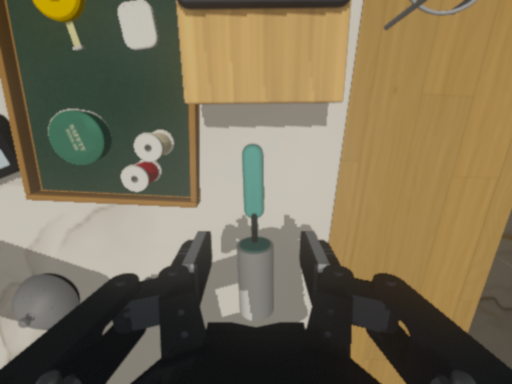

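Run:
```python
from h import *
for n,u,v,z in [('hend',253,146,.012),('hback',254,214,.012),('hL',243,180,.015),('hR',264,180,.015),('rollend',256.5,318,.03),('riserL',186,103,.074),('riserR',342,102,.074)]: print(n,at('wrist',u,v,z))
```

```text
hend [0.5734 0.2498 0.012 ]
hback [0.5788 0.1621 0.012 ]
hL [0.563  0.2078 0.015 ]
hR [0.5889 0.2091 0.015 ]
rollend [0.5896 0.0134 0.03  ]
riserL [0.5097 0.2946 0.074 ]
riserR [0.6539 0.3026 0.074 ]
```

Request:
shift_gripper([
  [0.0065, -0.003, 0.03, 0, 0.6],
  [0, 0, 0.04, 0, 0.6],
  [0, 0, 0.04, 0, 0.6],
  [0, 0, 0.04, 0, 0.6],
  [0, 0, 0.027, 0, 0.6],
  [0, 0, 0.010, 0, 0.6],
  [0, 0, 0, 0, 0.6],
  [0, 0, 0, 0, 0],
  [0, 0, 0, 0, 0],
  [0, 0, 0, 0, 0],
  [0, 0, 0, 0, 0],
  [0, 0, 0, 0, 0],
], grip_force=100)

```text
time: 13.65
tool_pos: [0.5772, 0.2224, 0.0076]
tool_rot: [0.691, 0.723, 0.002, 0.001]
force: [-0.3, -1.4, 7.8]
finger_gap: 0.263
finger_force: 99.0
```

Request:
shift_gripper([
  [0, 0, -0.01, 0, 0],
  [0, 0, -0.01, 0, 0],
  [0, 0, 0, 0, 0],
  [0, 0, 0, 0, 0],
])

```text
time: 14.05
tool_pos: [0.5758, 0.2225, 0.0259]
tool_rot: [0.691, 0.723, 0.0, 0.0]
force: [-0.7, -0.4, -1.2]
finger_gap: 0.265
finger_force: 98.3
```

Run:
```python
from h import *
im=snap('wrist','w4'); im2=snap('scene','sc4')
s=env.observe();print(s['tool_pos'],s['tool_rot'])
cv2.imwrite('pics/c4.png',np.hstack([im[140:,130:400],cv2.resize(im2[80:285,150:370],(263,244))])[:,:,::-1])
```

```text
[0.5752708  0.22236847 0.02511805] [ 6.91001233e-01  7.22853516e-01 -2.25224163e-04 -2.00294261e-04]
```

View pics/c4.png

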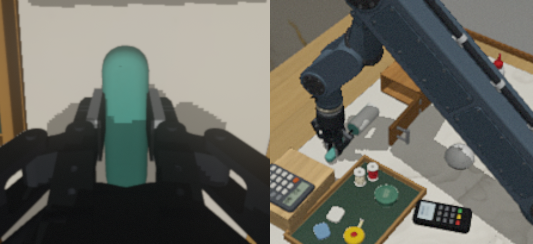

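Request:
shift_gripper([
  [0, 0, 0, 0.07, 0],
  [-0.0175, -0.0026, 0, 0, 0],
  [-0.0175, -0.0026, 0, 0, 0],
  [-0.0175, -0.0026, 0, 0, 0],
  [0, 0, 0, 0, 0],
  [0, 0, 0, 0, 0],
  [0, 0, 0, 0, 0],
])

```text
time: 14.85
tool_pos: [0.5668, 0.1699, 0.0254]
tool_rot: [0.716, 0.698, 0.0, 0.0]
force: [0.6, -0.8, -2.3]
finger_gap: 0.264
finger_force: 98.3
```

Run:
```python
from h import *
s=env.observe();print(s['tool_pos'],s['tool_rot'])
im=snap('scene','sc5')
s=env.observe();t=np.array(s['tool_pos']);
q=s['tool_rot'];a=2*np.arctan2(q[1],q[0]);f=-np.array([np.cos(a),np.sin(a),0])
k=6;u0,v0=215,75
b=cv2.resize(im[v0:v0+95,u0:u0+125],None,fx=k,fy=k,interpolation=cv2.INTER_CUBIC)
g=t.copy(); g[2]=0
for L,c in((.2,1),(.1,1)):
  for drop,col in((0,(255,0,0)),(L*.05,(0,0,255)),(L*.1,(0,160,0))):
    for dz in(0,.048):
      p=g+f*L+np.array([0,0,.019-drop+dz]); x,y=px('scene',p); cv2.circle(b,(int((x-u0+.5)*k),int((y-v0+.5)*k)),4,col,-1)
cv2.imwrite('pics/c5.png',b[:,:,::-1])
```

```text
[0.56681166 0.16993607 0.0254368 ] [7.16017404e-01 6.98082371e-01 2.70554155e-04 9.08533420e-05]
```

View pics/c5.png

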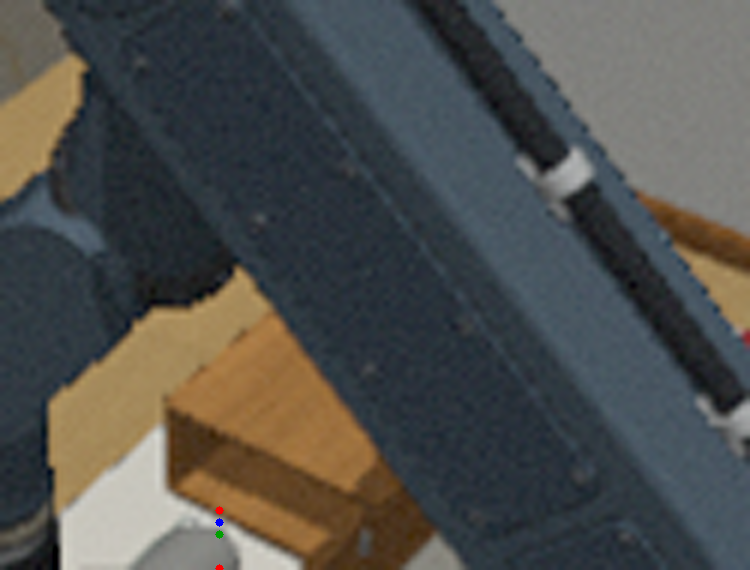

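Request:
shift_gripper([
  [0, 0, 0.01, 0, 0],
  [0, 0, 0.008, 0, 0],
  [0, 0, 0, 0, 0],
  [0, 0, 0, 0, 0.6],
  [0, 0, 0, 0, 0.6],
  [0, 0, 0, 0, 0.6],
  [0, 0, -0.04, 0, 0.6],
  [0, 0, -0.05, 0, 0.6],
  [-0.04, 0, -0.02, 0, 0.85],
  [-0.04, 0, 0, 0, 0.85],
  [-0.038, 0, 0, 0, 0.85],
  [0, 0, 0.04, 0, 0.85],
  [0, 0, 0.04, 0, 0.85],
  [0, 0, 0.022, 0, 0.85],
  [0, 0, 0, 0, 0.85],
  [0, 0, 0, 0, 0],
  [0, 0, 0, 0, 0],
  [0, 0, 0, 0, 0],
  [0, 0, 0, 0, 0],
  [0, 0, 0, 0, 0],
], grip_force=60)

```text
time: 16.9
tool_pos: [0.5647, 0.0522, 0.0168]
tool_rot: [0.716, 0.698, 0.001, 0.001]
force: [0.6, 0.5, 6.5]
finger_gap: 0.54
finger_force: 62.1
```

Request:
shift_gripper([
  [0, 0, -0.010, 0, 0],
  [0, 0, -0.008, 0, 0],
  [0, 0, 0, 0, 0],
  [0, 0, 0, 0, 0],
])

```text
time: 17.3
tool_pos: [0.5637, 0.0521, 0.0337]
tool_rot: [0.716, 0.698, 0.0, 0.0]
force: [0.1, 0.0, -1.7]
finger_gap: 0.535
finger_force: 61.7
```

Run:
```python
from h import *
s=env.observe();t=np.array(s['tool_pos']);print(t,s['force'])
im=snap('wrist','w6');c=snap('scene','sc6')
g=np.array([t[0],t[1],0])
a=2*np.arctan2(s['tool_rot'][1],s['tool_rot'][0]);f=-np.array([np.cos(a),np.sin(a),0])
for d in(0,.05,.1,-.05):
  p=g-f*.145+np.array([0,0,.018+.010-d*.145]);print('hend',d,px('wrist',p),px('scene',p))
k=3
b=cv2.resize(im[90:290,150:360],None,fx=k,fy=k)
b2=cv2.resize(c[100:200,160:260],None,fx=6,fy=6)[:, :]
cv2.imwrite('pics/c6a.png',b[:,:,::-1])
hs=cv2.cvtColor(im,cv2.COLOR_RGB2HSV);m=cv2.inRange(hs,(75,60,40),(100,255,255));m[:, :200]=0;m[:,320:]=0
v,u=np.nonzero(m);print(u.min(),u.max(),v.min(),v.max(),len(u)); 
w=v<v.min()+8;print('top centre',u[w].mean(),v.min(), 'width by row',[int((m[r]>0).sum()) for r in range(v.min(),v.max(),6)],[u[v==r].mean().round(1) for r in range(v.min(),v.max(),6)])
hs=cv2.cvtColor(c,cv2.COLOR_RGB2HSV);m=cv2.inRange(hs,(75,60,40),(95,255,255));n,l,st,ce=cv2.connectedComponentsWithStats(m)
for i in range(1,n):
  if st[i,4]>25: print(st[i],ce[i])
```

```text
[0.56365949 0.05207092 0.03368828] [ 0.10322185  0.00995466 -1.68821233]
hend 0 (np.float64(256.5), np.float64(-55.1)) (np.float64(210.1), np.float64(204.2))
hend 0.05 (np.float64(256.4), np.float64(-46.2)) (np.float64(210.2), np.float64(205.7))
hend 0.1 (np.float64(256.4), np.float64(-38.2)) (np.float64(210.4), np.float64(207.1))
hend -0.05 (np.float64(256.5), np.float64(-65.1)) (np.float64(210.0), np.float64(202.7))
219 290 0 220 7939
top centre 253.0 0 width by row [53, 53, 53, 53, 52, 52, 52, 52, 52, 51, 50, 50, 50, 50, 49, 49, 49, 48, 47, 47, 47, 41, 26, 9, 0, 0, 0, 0, 0, 0, 0, 0, 0, 19, 68, 70, 53] [np.float64(253.0), np.float64(253.0), np.float64(253.0), np.float64(253.0), np.float64(253.5), np.float64(253.5), np.float64(253.5), np.float64(253.5), np.float64(253.5), np.float64(254.0), np.float64(253.5), np.float64(253.5), np.float64(253.5), np.float64(253.5), np.float64(254.0), np.float64(254.0), np.float64(254.0), np.float64(253.5), np.float64(254.0), np.float64(254.0), np.float64(254.0), np.float64(254.0), np.float64(254.0), np.float64(253.1), np.float64(nan), np.float64(nan), np.float64(nan), np.float64(nan), np.float64(nan), np.float64(nan), np.float64(nan), np.float64(nan), np.float64(nan), np.float64(262.6), np.float64(256.4), np.float64(254.5), np.float64(254.0)]
[229 178   8   9  46] [232.73913043 181.60869565]
[208 189  20  19 172] [217.72093023 197.88953488]
[237 235  21  19 201] [247.04975124 244.40298507]
[209 268  15  19  37] [213.81081081 274.89189189]<stdin>:14: RuntimeWarning: Mean of empty slice.
  ret = ret.dtype.type(ret / rcount)
```

Request:
shift_gripper([
  [-0.015, 0, -0.002, 0, 0],
  [-0.015, 0, 0, 0, 0],
  [-0.015, 0, 0, 0, 0],
  [-0.015, 0, 0, 0, 0],
  [0, 0, 0, 0, 0],
])

```text
time: 17.9
tool_pos: [0.5624, -0.0108, 0.0353]
tool_rot: [0.717, 0.697, 0.0, 0.0]
force: [-0.4, 0.2, -2.4]
finger_gap: 0.535
finger_force: 61.7
```

Request:
shift_gripper([
  [-0.015, 0, 0, 0, 0],
  [-0.015, 0, 0, 0, 0],
  [-0.014, 0, 0, 0, 0],
  [0, 0, 0, 0, 0],
  [0, 0, 0, 0, 0],
])

```text
time: 18.4
tool_pos: [0.5609, -0.0524, 0.0353]
tool_rot: [0.716, 0.698, 0.0, -0.0]
force: [0.1, -0.0, -1.4]
finger_gap: 0.536
finger_force: 61.7
```

Request:
shift_gripper([
  [0, 0, 0.004, 0, 0],
  [0, 0, 0.001, 0, 0],
  [0, 0, 0, 0, 0.6],
  [0, 0, 0, 0, 0.7],
  [0, 0, 0, 0, 0.75],
  [0, 0, 0, 0, 0.75],
  [0, 0, -0.02, 0, 0.75],
  [0, 0, -0.04, 0, 0.75],
  [0.04, 0, -0.02, 0, 0.6],
  [0.04, 0, 0, 0, 0.6],
  [0, 0, 0, 0, 0.6],
])

```text
time: 19.5
tool_pos: [0.5626, 0.032, 0.1114]
tool_rot: [0.714, 0.7, 0.001, -0.0]
force: [-0.9, -0.4, -0.1]
finger_gap: 0.594
finger_force: 0.0
```

Run:
```python
from h import *
s=env.observe();t=np.array(s['tool_pos']);print(t,s['force'],s['tool_rot'])
im=snap('wrist','w7')
hs=cv2.cvtColor(im,cv2.COLOR_RGB2HSV);m=cv2.inRange(hs,(75,60,40),(100,255,255));m[:, :200]=0;m[:,320:]=0
v,u=np.nonzero(m)
for r in range(v.min(),v.max(),6):
  w=u[v==r]
  if len(w): print(r,w.min(),w.max(),at('wrist',w.mean(),r,.02))
cv2.imwrite('pics/c7.png',np.hstack([im,snap('scene','sc7')[90:282,130:386].repeat(2,0).repeat(2,1)])[:, :, ::-1][:,180:980])
```

```text
[0.56257337 0.03203707 0.11138237] [-0.91987119 -0.38127185 -0.09647496] [ 7.14351139e-01  6.99787048e-01  7.31809250e-04 -4.27587927e-05]
117 249 258 [0.5624 0.0979 0.02  ]
123 242 265 [0.5623 0.093  0.02  ]
129 241 267 [0.5626 0.088  0.02  ]
135 241 267 [0.5625 0.083  0.02  ]
141 241 267 [0.5623 0.0779 0.02  ]
147 241 267 [0.5622 0.0728 0.02  ]
153 241 267 [0.5621 0.0675 0.02  ]
159 241 267 [0.562  0.0622 0.02  ]
165 241 267 [0.5619 0.0569 0.02  ]
171 241 267 [0.5617 0.0514 0.02  ]
177 242 267 [0.5621 0.0459 0.02  ]
183 242 267 [0.5619 0.0403 0.02  ]
189 242 267 [0.5618 0.0346 0.02  ]
195 242 267 [0.5617 0.0289 0.02  ]
201 242 267 [0.5616 0.023  0.02  ]
207 242 267 [0.5614 0.0171 0.02  ]
213 244 265 [0.5613 0.0111 0.02  ]
249 244 264 [ 0.5602 -0.0267  0.02  ]
255 235 274 [ 0.5603 -0.0334  0.02  ]
261 237 273 [ 0.5607 -0.0401  0.02  ]
```

Request:
shift_gripper([
  [0, 0, 0.04, 0, 0.6],
  [0, 0, 0.04, 0, 0.6],
  [0, 0, 0.019, 0, 0.6],
  [0, 0, 0, 0, 0.6],
  [0, 0, 0, 0, 0],
  [0, 0, 0, 0, 0],
  [0, 0, 0, 0, 0],
  [0, 0, 0, 0, 0],
  [0, 0, -0.004, 0, 0],
  [0, 0, -0.004, 0, 0],
  [0, 0, 0, 0, 0],
], grip_force=100)

```text
time: 20.7
tool_pos: [0.5633, 0.0282, 0.02]
tool_rot: [0.716, 0.698, 0.0, 0.0]
force: [-0.1, 0.5, -1.7]
finger_gap: 0.266
finger_force: 98.3
```

Request:
shift_gripper([
  [-0.015, 0, 0, 0, 0],
  [-0.015, 0, 0, 0, 0],
  [-0.015, 0, 0, 0, 0],
  [0, 0, 0, 0, 0],
])

```text
time: 21.1
tool_pos: [0.5622, -0.0198, 0.0192]
tool_rot: [0.717, 0.697, 0.0, 0.0]
force: [-0.1, 0.6, -1.4]
finger_gap: 0.264
finger_force: 98.3
```

Request:
shift_gripper([
  [-0.015, 0, 0, 0, 0],
  [-0.015, 0, 0, 0, 0],
  [-0.004, 0, 0, 0, 0],
  [0, 0, 0, 0, 0],
  [0, 0, 0.003, 0, 0],
  [0, 0, 0, 0, 0],
  [0, 0, 0, 0, 0.5],
  [0, 0, 0, 0, 0.6],
  [0, 0, 0, 0, 0.6],
  [0, 0, -0.02, 0, 0.6],
  [0, 0, -0.04, 0, 0.6],
  [0.02, 0, -0.04, 0, 0.6],
  [0.04, 0, 0, 0, 0.6],
  [0, 0, 0, 0, 0.6],
])

```text
time: 22.5
tool_pos: [0.5624, 0.0128, 0.1179]
tool_rot: [0.715, 0.7, 0.001, 0.0]
force: [-0.6, -0.3, -0.1]
finger_gap: 0.6
finger_force: 0.0
```

Run:
```python
from h import *
s=env.observe();t=np.array(s['tool_pos']);print(t,s['force'],s['tool_rot'])
im=snap('wrist','w8')
hs=cv2.cvtColor(im,cv2.COLOR_RGB2HSV);m=cv2.inRange(hs,(75,60,40),(100,255,255));m[:, :200]=0;m[:,320:]=0
v,u=np.nonzero(m)
for r in range(v.min(),v.max(),9):
  w=u[v==r]
  if len(w): print(r,w.min(),w.max(),at('wrist',w.mean(),r,.024))
```

```text
[0.56241663 0.01281575 0.11789592] [-0.58019133 -0.27121805 -0.14145533] [7.14565932e-01 6.99567207e-01 1.07845047e-03 2.96945684e-04]
184 251 260 [0.5624 0.0198 0.024 ]
193 243 267 [0.5617 0.0111 0.024 ]
202 243 268 [0.562  0.0023 0.024 ]
211 243 268 [ 0.5618 -0.0067  0.024 ]
220 243 268 [ 0.5616 -0.0159  0.024 ]
229 243 267 [ 0.5609 -0.0253  0.024 ]
238 243 267 [ 0.5607 -0.0349  0.024 ]
247 243 267 [ 0.5605 -0.0447  0.024 ]
256 243 267 [ 0.5603 -0.0548  0.024 ]
265 243 266 [ 0.5596 -0.065   0.024 ]
274 251 251 [ 0.5558 -0.0755  0.024 ]
301 239 271 [ 0.5593 -0.1086  0.024 ]
310 236 273 [ 0.5583 -0.1201  0.024 ]
```

Request:
shift_gripper([
  [0.045, 0, 0, 0, 0],
  [0, 0, 0.04, 0, 0],
  [0, 0, 0.04, 0, 0],
  [0, 0, 0.02, 0, 0],
  [0, 0, 0, 0, 0],
  [-0.015, 0, 0, 0, 0],
  [-0.015, 0, 0, 0, 0],
  [-0.015, 0, 0, 0, 0],
  [-0.015, 0, 0, 0, 0],
  [-0.015, 0, 0, 0, 0],
  [-0.015, 0, 0, 0, 0],
  [-0.015, 0, 0, 0, 0],
  [0, 0, 0, 0, 0],
], grip_force=30)

```text
time: 23.85
tool_pos: [0.5616, -0.0534, 0.0165]
tool_rot: [0.717, 0.697, 0.0, 0.001]
force: [-0.8, 0.0, 0.9]
finger_gap: 0.001
finger_force: 0.0
```

Request:
shift_gripper([
  [-0.006, 0, 0, 0, 0],
  [-0.004, 0, 0, 0, 0],
  [0, 0, 0, 0, 0],
  [0, 0, 0, 0, 0],
])

```text
time: 24.25
tool_pos: [0.5607, -0.0606, 0.0163]
tool_rot: [0.716, 0.698, -0.0, 0.0]
force: [0.1, 0.5, -0.2]
finger_gap: -0.001
finger_force: 0.0
```

Request:
shift_gripper([
  [-0.002, 0, 0, 0, 0],
  [-0.002, 0, 0, 0, 0],
  [0, 0, 0, 0, 0],
  [0, 0, 0, 0, 0],
])

```text
time: 24.65
tool_pos: [0.5601, -0.0618, 0.0167]
tool_rot: [0.716, 0.698, 0.001, -0.001]
force: [0.8, 11.0, 4.4]
finger_gap: -0.002
finger_force: 0.3
```

Request:
shift_gripper([
  [-0.002, 0, 0, 0, 0],
  [0, 0, 0, 0, 0],
  [0, 0, 0, 0, 0],
])

```text
time: 24.95
tool_pos: [0.56, -0.062, 0.0168]
tool_rot: [0.716, 0.698, 0.001, -0.002]
force: [1.6, 17.9, 6.3]
finger_gap: 0.003
finger_force: 0.3
```

Request:
shift_gripper([
  [0.02, 0, 0, 0, 0],
  [0.02, 0, 0, 0, 0],
  [0.02, 0, -0.03, 0, 0],
  [0.02, 0, -0.04, 0, 0.3],
  [0.02, 0, -0.04, 0, 0.6],
  [0, 0, 0, 0, 0.6],
])

```text
time: 25.55
tool_pos: [0.5666, 0.0352, 0.1315]
tool_rot: [0.715, 0.699, 0.004, 0.004]
force: [1.5, 0.8, 0.6]
finger_gap: 0.51
finger_force: 0.0
```

Run:
```python
from h import *
s=env.observe();t=np.array(s['tool_pos']);print(t,s['force'],s['tool_rot'])
im=snap('wrist','w9')
hs=cv2.cvtColor(im,cv2.COLOR_RGB2HSV);m=cv2.inRange(hs,(75,60,20),(100,255,255));m[:, :200]=0;m[:,320:]=0
v,u=np.nonzero(m)
for r in range(v.min(),v.max(),6):
  w=u[v==r]
  if len(w): print(r,w.min(),w.max(),at('wrist',w.mean(),r,.024))
cv2.imwrite('pics/c9.png',np.hstack([im,snap('top','t9')[120:260,165:365]. repeat(2,0).repeat(2,1)[:384,:,:] if 0 else cv2.resize(snap('top','t9')[120:260,215:355],(288,384))])[:,:,::-1])
```

```text
[0.56655264 0.03518366 0.13149961] [1.50102832 0.83571408 0.58468601] [0.71462167 0.69948952 0.00356414 0.00419296]
282 247 254 [ 0.5581 -0.0709  0.024 ]
288 241 260 [ 0.5578 -0.0786  0.024 ]
294 240 261 [ 0.5576 -0.0864  0.024 ]
300 240 261 [ 0.5574 -0.0943  0.024 ]
306 240 261 [ 0.5572 -0.1024  0.024 ]
312 240 261 [ 0.557  -0.1105  0.024 ]
318 240 260 [ 0.5562 -0.1188  0.024 ]
```

View pics/c9.png

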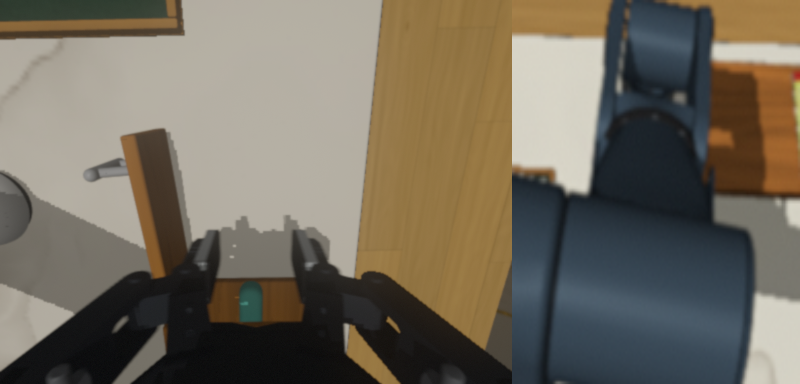

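Run:
```python
from h import *
s=env.observe();print(s['tool_pos'],s['tool_rot'],at('wrist',91,174,.071),at('wrist',124,137,.079),at('wrist',163,130,.079))
```

```text
[0.56358503 0.03364527 0.12739301] [7.15241724e-01 6.98875905e-01 6.82800743e-04 1.13127968e-03] [0.4389 0.0633 0.071 ] [0.4726 0.0912 0.079 ] [0.5006 0.0953 0.079 ]
```

Request:
shift_gripper([
  [0.009, -0.042, 0, 0, 0.6],
  [0.009, -0.042, 0, 0, 0.6],
  [0.009, -0.0416, 0, 0, 0.6],
  [0, 0, 0, -0.15, 0.6],
  [0, 0, 0, -0.15, 0.6],
  [0, 0, 0, -0.15, 0.6],
  [0, 0, 0, -0.15, 0.6],
  [0, 0, 0, -0.15, 0.6],
  [0, 0, 0, -0.15, 0.6],
  [0, 0, 0, -0.15, 0.6],
  [0, 0, 0, -0.15, 0.6],
  [0, 0, 0, -0.15, 0.6],
  [0, 0, 0, -0.15, 0.6],
  [0, 0, 0, -0.15, 0.6],
  [0, 0, 0, -0.012, 0.6],
  [0, 0, 0, 0, 0.6],
])

```text
time: 27.25
tool_pos: [0.4374, 0.0629, 0.1254]
tool_rot: [-0.031, 1.0, 0.0, -0.001]
force: [-0.7, 0.2, 0.4]
finger_gap: 0.602
finger_force: 0.0
```

Request:
shift_gripper([
  [-0.0015, 0, 0.04, 0, 0.6],
  [0, 0, 0.04, 0, 0.6],
  [0, 0, 0.013, 0, 0.6],
  [0, 0, 0, 0, 0.6],
  [0, 0, 0, 0, 0],
  [0, 0, 0, 0, 0],
  [0, 0, 0, 0, 0],
  [0, 0, 0, 0, 0],
  [0, 0, 0, 0, 0],
  [-0.0132, 0.0029, 0, 0.1, 0],
  [-0.0132, 0.0029, 0, 0.1, 0],
  [-0.0132, 0.0029, 0, 0.1, 0],
  [-0.0132, 0.0029, 0, 0.1, 0],
  [-0.0132, 0.0029, 0, 0.1, 0],
  [0, 0, 0, 0, 0],
], grip_force=40)

```text
time: 28.75
tool_pos: [0.5092, 0.0669, 0.0344]
tool_rot: [0.216, 0.976, -0.001, 0.002]
force: [-1.0, -6.5, 6.0]
finger_gap: 0.117
finger_force: 40.0
```

Request:
shift_gripper([
  [-0.0132, 0.0029, 0, 0.1, 0],
  [-0.0132, 0.0029, 0, 0.1, 0],
  [-0.0132, 0.0029, 0, 0.1, 0],
  [-0.0132, 0.0029, 0, 0.1, 0],
  [-0.0132, 0.0029, 0, 0.1, 0],
  [0, 0, 0, 0, 0],
])

```text
time: 29.35
tool_pos: [0.5668, 0.0384, 0.0344]
tool_rot: [0.45, 0.893, -0.002, -0.0]
force: [-5.1, -9.4, 8.6]
finger_gap: 0.115
finger_force: 40.5
```

Request:
shift_gripper([
  [-0.0132, 0.0029, 0, 0.1, 0],
  [-0.0132, 0.0029, 0, 0.1, 0],
  [-0.0132, 0.0029, 0, 0.1, 0],
  [-0.0132, 0.0029, 0, 0.1, 0],
  [0, 0, 0, 0, 0],
])

```text
time: 29.85
tool_pos: [0.5992, -0.0023, 0.0343]
tool_rot: [0.619, 0.785, -0.003, -0.002]
force: [-9.2, -6.6, 9.5]
finger_gap: 0.115
finger_force: 40.9
```

Request:
shift_gripper([
  [-0.0066, 0.0016, 0, 0.05, 0],
  [-0.0066, 0.0016, 0, 0.05, 0],
  [-0.0066, 0.0016, 0, 0.05, 0],
  [-0.0066, 0.0016, 0, 0.05, 0],
  [0, 0, 0, 0, 0],
  [0, 0, 0, 0, 0],
])

```text
time: 30.45
tool_pos: [0.6086, -0.0256, 0.0343]
tool_rot: [0.693, 0.721, -0.004, -0.002]
force: [-9.9, -4.4, 9.8]
finger_gap: 0.116
finger_force: 41.0
```

Same angle as at the start (about 0.05 ajar); push on until it stops.

Request:
shift_gripper([
  [-0.004, 0.001, 0, 0.03, 0],
  [-0.004, 0.001, 0, 0.03, 0],
  [0, 0, 0, 0, 0],
  [0, 0, 0, 0, 0],
])

```text
time: 30.85
tool_pos: [0.6106, -0.0331, 0.0344]
tool_rot: [0.715, 0.7, -0.004, -0.003]
force: [-10.1, -4.1, 9.2]
finger_gap: 0.113
finger_force: 41.0
```

Request:
shift_gripper([
  [-0.002, 0, 0, 0, 0],
  [-0.002, 0, 0, 0, 0],
  [0, 0, 0, 0, 0],
  [0, 0, 0, 0, 0],
])

```text
time: 31.25
tool_pos: [0.6109, -0.0342, 0.0343]
tool_rot: [0.715, 0.699, -0.002, -0.004]
force: [-7.5, 4.1, 9.1]
finger_gap: 0.115
finger_force: 40.9
```

Request:
shift_gripper([
  [-0.002, 0, 0, 0, 0],
  [-0.001, 0, 0, 0, 0],
  [0, 0, 0, 0, 0],
  [0, 0, 0, 0, 0],
])

```text
time: 31.65
tool_pos: [0.6108, -0.0343, 0.0343]
tool_rot: [0.715, 0.699, -0.0, -0.005]
force: [-6.4, 12.7, 11.2]
finger_gap: 0.116
finger_force: 40.9
```

Request:
shift_gripper([
  [0.003, 0, 0, 0, 0],
  [0, 0, 0, 0, 0.4],
  [0, 0, 0, 0, 0.6],
  [0, 0, 0, 0, 0.6],
  [0, 0, 0, 0, 0.6],
  [0, 0, -0.02, 0, 0.6],
  [0, 0, -0.04, 0, 0.6],
  [0, 0, -0.05, 0, 0.6],
  [0, 0, -0.05, 0, 0.6],
  [0, 0, 0, 0, 0.6],
  [0, 0, 0, 0, 0.6],
])

```text
time: 32.75
tool_pos: [0.6157, -0.0366, 0.1949]
tool_rot: [0.715, 0.699, 0.001, 0.002]
force: [-0.2, -0.1, -1.3]
finger_gap: 0.603
finger_force: 0.0
```

Run:
```python
from h import *
im=snap('wrist','w10'); s=env.observe();print(s['tool_pos'],s['tool_rot'],s['force'])
# bar top / door geometry
for p in [(.6109,-.0342,.071),(.6373,-.0665,.079),(.4795,-.065,.079),(.6391,-.0803,.08)]: print(px('wrist',p))
b=cv2.resize(im[130:260,150:330],None,fx=4,fy=4,interpolation=cv2.INTER_CUBIC);cv2.imwrite('pics/c10.png',b[:,:,::-1])
```

```text
[ 0.61437806 -0.03626125  0.1929947 ] [ 7.15316531e-01  6.98800506e-01 -1.74514925e-04 -2.89529426e-04] [ 0.0749811  -0.59435299 -0.24496571]
(np.float64(252.1), np.float64(182.6))
(np.float64(278.4), np.float64(214.2))
(np.float64(125.9), np.float64(216.1))
(np.float64(280.2), np.float64(226.8))
```

View pics/c10.png

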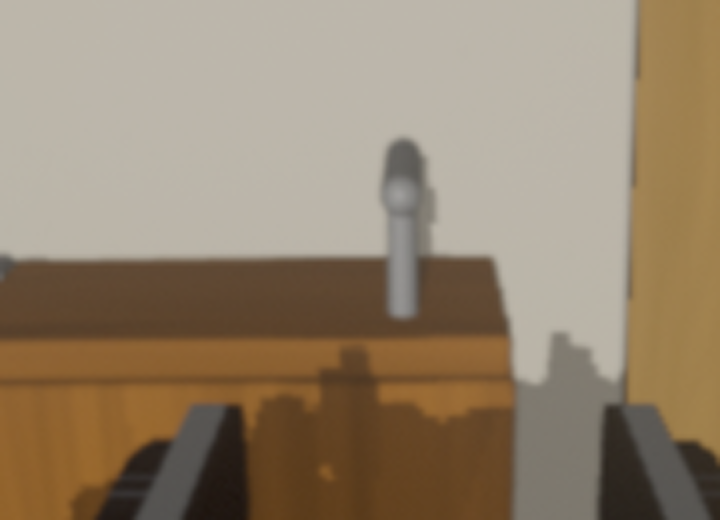

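The picture shows the door flush with the cupboard front: its inner edge runs along v≈380 in the crop, with no gap up to the free end at (513,380). The arm is clear of everything, so I'm handing the job in.

```bash
python3 -c "
from cell import env
print(env.finish_job())"
```

```text
the job is handed in; nothing more can be done
None
```

I handed the job in at about 33 s: the lint roller is in the cupboard, roll first with its handle toward the door, the door looks fully shut, and the arm is clear. No verdict was returned, and the roller's final position behind the closed door is inferred, not seen.

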